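# Unlatch the bench guard and hold its gate wide

## Task

The circuit board in the clear bench guard is to be probed: squeeze the red catch fully home first (it cuts the supply), only then the blue catch, and leave both home. Then swing the gate, which has a yellow post for a handle, out past its detent until it stands square to the front or wider, and finish while still holding it there with the fingers, because a spring pulls it back. Leave everything else on the desk where it is.

Things in the scene. Friction and masses are not known exactly. Their poses are not given: they have to be found in the camera images.
- guard: clear bench guard over a circuit board, aluminium frame, 240 mm wide (y), 155 mm deep, roof 100 mm high, fixed to the desk. Origin on the desk under the middle of the gate's plane; x points into the guard, away from the gate, z up, y along the shut gate towards its hinge. Two catches, red and blue, stand on the front roof rail. A sprung plunger beyond the hinge makes the gate's detent.
- red_grip (a point): pinch point of the red catch: midway between its two upright red jaws, 34 mm above the roof rail, 12 mm below the jaw tops; axes as the guard's. +y jaw fixed, outer face 25 mm from here; -y jaw slides to it, outer face 25 mm from here when latched, 12 mm when home. Pinch the outer faces together. Jaws 12 mm thick, 20 mm wide (x). Dark base plate 26 mm below this point.
- blue_grip (a point): pinch point of the blue catch: midway between its two upright blue jaws, 34 mm above the roof rail, 12 mm below the jaw tops; axes as the guard's. +y jaw fixed, outer face 25 mm from here; -y jaw slides to it, outer face 25 mm from here when latched, 12 mm when home. Pinch the outer faces together. Jaws 12 mm thick, 20 mm wide (x). Dark base plate 26 mm below this point.
- red_base: fixed body of the red catch, origin under its plate on the roof rail, axes as the guard's. A steel arm at the foot of its sliding jaw runs 54 mm towards the gate and hooks a lug on it. It stands in either of two places 106 mm apart along the rail, 42 mm behind the gate's plane; the other catch is in the other.
- blue_base: fixed body of the blue catch, origin under its plate on the roof rail, axes as the guard's. A steel arm at the foot of its sliding jaw runs 54 mm towards the gate and hooks a lug on it. It stands in either of two places 106 mm apart along the rail, 42 mm behind the gate's plane; the other catch is in the other.
- red_catch (a joint): travel of the red squeeze catch in m: 0 to 0.002 at the start (latched), 0.013 squeezed fully home against its stop; it lets go of the gate from 0.008 to 0.010 on. Slides stiffly (about 6 N) and stays where it is left.
- blue_catch (a joint): travel of the blue squeeze catch in m: 0 to 0.002 at the start (latched), 0.013 squeezed fully home against its stop; it lets go of the gate from 0.008 to 0.010 on. Slides stiffly (about 6 N) and stays where it is left.
- gate (a joint): angle of the clear, yellow-framed gate, rad: 0 shut, growing as it swings out to -x of the guard (clockwise from above), stop at 1.95, square to the front 1.57. A spring draws it shut (about 2.7 N at the handle at 1.5). A detent is passed between 0.5 and 1.2 (about 5 N at the handle); let go beyond it, the gate falls back to about 1.15 to 1.2, so it must be held to stay wide.
- gate_hinge (a point): point on the gate's upright hinge axis, 125 mm above the desk (90 mm from the guard's middle along +y). Does not move with the gate.
- gate_handle (a point): grip point of the gate's handle, moves and turns with the gate: an upright yellow round post 16 mm thick outside the gate near its free end, from 65 mm below to 25 mm above this point, which is 125 mm above the desk. Gate shut: 45 mm in front of the gate's plane (-x of the guard), 150 mm from the hinge along -y. At least 25 mm clear around the post above 90 mm height.
- breadboard: white breadboard 55 x 165 x 10 mm lying right of the guard, bystander
- multimeter: yellow multimeter 150 x 75 x 34 mm left of the guard, bystander
- devboard: blue controller board 55 x 70 x 12 mm left in front of the guard, bystander
- screwdriver: screwdriver 160 mm long, lying right in front of the guard, bystander
- mug: blue mug, 80 mm wide, 90 mm high, at the right, bystander
- charger: black power brick 115 x 50 x 32 mm at the left, bystander
- partscase: clear component case 170 x 130 mm with its lid standing up, 160 mm high, at the far right, bystander

How it is judged:
By the outcome, as a careful person would: the job done as asked, in the order asked, and still so for the second after the job is handed in, while the arm keeps its last pose, push and grip.
It also fails if it takes over 51 s, if anything falls off the work surface, if the arm or the gripper's body presses on something with over 40 N, if the wrist force passes 120 N, or if a joint passes its speed limit or range.

## Robot

A 6-joint arm with a two-finger parallel gripper is mounted at the origin on the work surface. World frame = base frame: x ahead of the robot, y to its left, z up, the work surface at z = 0. Lengths are in m, angles in degrees, forces in N, time in s.
With the tool pointing down it reaches from about 0.4 to 0.825 m from the base axis. Payload 7 kg.
Tool frame: the origin (TCP) lies on the centre line of the jaws, within the pads' length; the fingertips stand 11 mm ahead of it and the grasp point (between the pads) lies 8 mm behind it; z points along the fingers, y is the line along which they close (so a half turn about z gives the same grasp; the last joint's range is limited). The gripper opens to 88 mm and grips with 3 to 60 N. Pads are 19 mm wide; open, the fingers measure 130 mm over their backs; the gripper's body (78 mm by 193 mm) begins 47 mm behind the grasp point.
Start: joints at [-56.259, 20.546, 0.682, 0, -70.136, -16.507], TCP at [0.2, -0.645, 0.238] pointing down, gripper open.
Joint ranges: [-176.03, 176.03], [-82.01, 121.73], [-58.28, 71.71], [-173.87, 95.51], [-174.79, -0.11], [-173.66, 173.66]. Speed limits (degrees/s): [136.94, 136.94, 172.46, 180, 180, 180].

## Interface

Orientations are given as [roll, pitch, yaw] about the fixed x, y, z axes, in that order (R = Rz(yaw) Ry(pitch) Rx(roll)).
In Python, from plant import r, capture, camera_model, job gives the robot as it stands.
- The arm moves only by the tool drive_tool, never from a script. Its argument "increments" is a list that holds one entry, the list of rows, each a list of 5 numbers: the gripper's target within -1 to 1 (fully open at 1, half-way at 0, shut at -1), then the shift along the tool's x, y, z scaled (see below), then the turn about the tool's z scaled (see below). In form: [[[gripper, tx, ty, tz, roll], ...]]. A call has 1 to 5 rows; each row is the pose to reach, as a shift and turn from the pose commanded when the call began, along the tool's axes at that moment, turning the shorter way round; what a row does not reach only later rows make up. The controller multiplies each number of a shift by 120 mm and each number of a turn by 360 degrees. A row lasts 1/8 s, in which the tool goes at most 62.5 mm and 10.7 degrees, less where a joint would pass 70% of its speed; a pose out of reach is approached as far as the arm can. A call with a number of a shift or a turn outside -1 to 1 is refused whole. A call with a gripper value outside its range is refused whole. The fingers move at their own pace and stop on an object; "squeeze" is the grip in N (left out, the last holds). Time passes only in rows, so rows that repeat a pose let the fingers close. It gives the time, the measured TCP pose, the force, the opening and the grip force at its end, in the units of the state.
- r.get_state(): the state, without advancing time (a new reading comes with each control period).
- capture(name): name is "side" or "top"; returns the picture (480x640x3 uint8, red, green, blue); there is no depth.
- camera_model(name): a dict with "camera_matrix" (3x3 intrinsics, pixels), "rvec" (rotation vector, rad) and "tvec" (3), from world to camera coordinates, as OpenCV has them. Camera axes: x right, y down, z forward; pixel columns grow to the right and rows downward; lengths in m; the calibration is good to about 2 mm. A picture is of the moment at which its call begins. camera_model takes no time and is no camera call.
- job.close_job(): hands the job in; it is judged then, once.
The state is a dict: "time_s": time; "joints": joint angles; "qd": joint speeds; "joint_torque": joint torques, N m; "tcp_pos": TCP position; "eef_rot": TCP orientation; "contact_force": force on the tool from outside, world axes, zero at the start; "moment": the same for the moment, N m; "gripper_width": finger opening in m; "gripper_force": force on a finger pad.
Only numpy, scipy, OpenCV 4.12 (cv2) and the standard library are available. Lean on these libraries where they do the work, as an engineer would, in place of code of your own. Each camera call takes 0.05 s, during which the arm holds its last target. There are 200 camera calls.

## Working session

There is one attempt and no reset: what is moved stays moved. The work goes in short steps, Python scripts to look and compute and a tool call to move; the robot and the scene stay as the last step left them, time stands still between calls to the robot, and variables do not carry over. Pictures are saved under pics/ and viewed, at most 10 in all, crops included, and the job is handed in when it is done.

Besides the shell and the picture viewer there is one more tool, called after "Emit:" as name(argument=value, ...) on one line, values as JSON. drive_tool: Moves the arm, as the interface text tells. Its arguments: {"type":"object","properties":{"increments":{"type":"array"},"squeeze":{"type":"number"}},"required":["increments"]}

```bash
mkdir -p pics; python3 - <<'E'
from plant import r,capture,camera_model,job
import cv2
for n in("top","side"):
    im=capture(n);cv2.imwrite(f"pics/{n}0.png",im[:,:,::-1]);m=camera_model(n);print(n,m)
print(r.get_state())
E
```

```text
top {'camera_matrix': array([[549.32145131,   0.        , 324.35960575],
       [  0.        , 549.32145131, 238.13055966],
       [  0.        ,   0.        ,   1.        ]]), 'rvec': array([ 2.16210152, -2.1422807 ,  0.11758576]), 'tvec': array([-0.03994528,  0.57802187,  1.25508576])}
side {'camera_matrix': array([[509.7581202 ,   0.        , 316.25101358],
       [  0.        , 509.7581202 , 238.86030639],
       [  0.        ,   0.        ,   1.        ]]), 'rvec': array([ 0.70712756, -2.6517317 ,  1.11980478]), 'tvec': array([0.48444304, 0.30683414, 1.16858605])}
{'time_s': 0.1, 'joints': array([-5.62576934e+01,  2.05857132e+01,  6.38166331e-01, -1.92800478e-02,
       -7.01364882e+01, -1.65086230e+01]), 'qd': array([-0.00229019, -0.06726581,  0.19673845,  0.04138777,  0.13086846,
        0.03240543]), 'joint_torque': array([-1.43507634e-03, -5.84161806e+01,  2.93752187e+01,  7.01548889e+00,
        1.02209556e-02, -3.28755220e-05]), 'tcp_pos': array([ 0.19985128, -0.64427667,  0.23672327]), 'eef_rot': array([ 1.79914278e+02, -6.50343042e-03, -1.62772876e+02]), 'contact_force': array([-0.01398353, -0.4236632 , -0.58497101]), 'moment': array([-0.01059162, -0.01659015,  0.06081968]), 'gripper_force': 0.0, 'gripper_width': 0.08771790981241137}
```

View pics/top0.png

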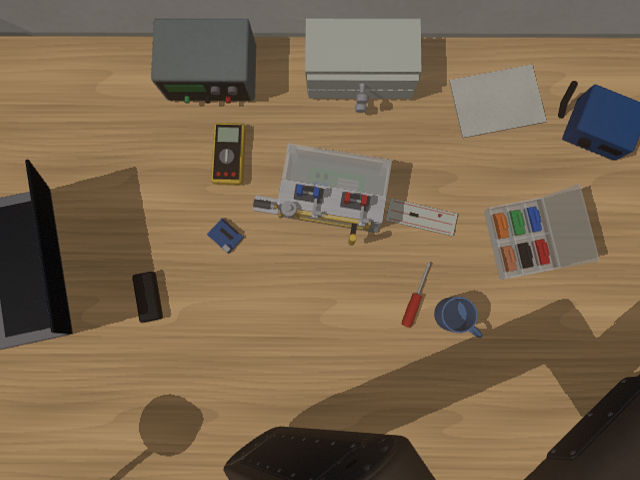

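View pics/side0.png

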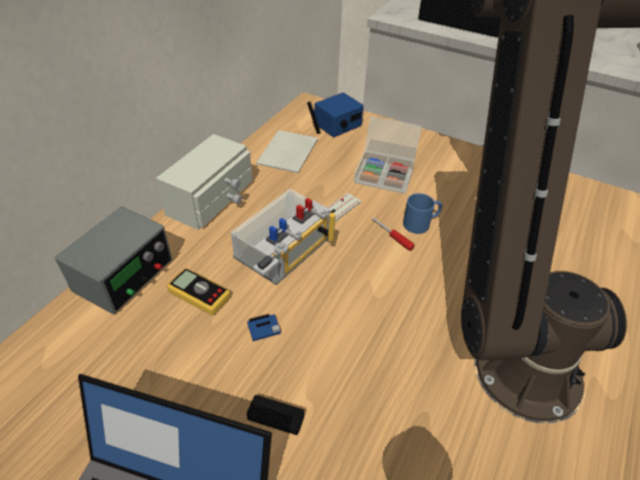

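The top view shows the guard around (335,190): blue catch near (309,193), red near (356,201), handle near (352,238), hinge near (289,208). I'll enlarge both views.

```bash
python3 - <<'E'
import cv2
a=cv2.imread("pics/top0.png")[140:250,245:405];cv2.imwrite("pics/tc.png",cv2.resize(a,None,fx=5,fy=5,interpolation=cv2.INTER_CUBIC))
a=cv2.imread("pics/side0.png")[180:290,225:365];cv2.imwrite("pics/sc.png",cv2.resize(a,None,fx=5,fy=5,interpolation=cv2.INTER_CUBIC))
E
```

```text
(no output)
```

View pics/tc.png

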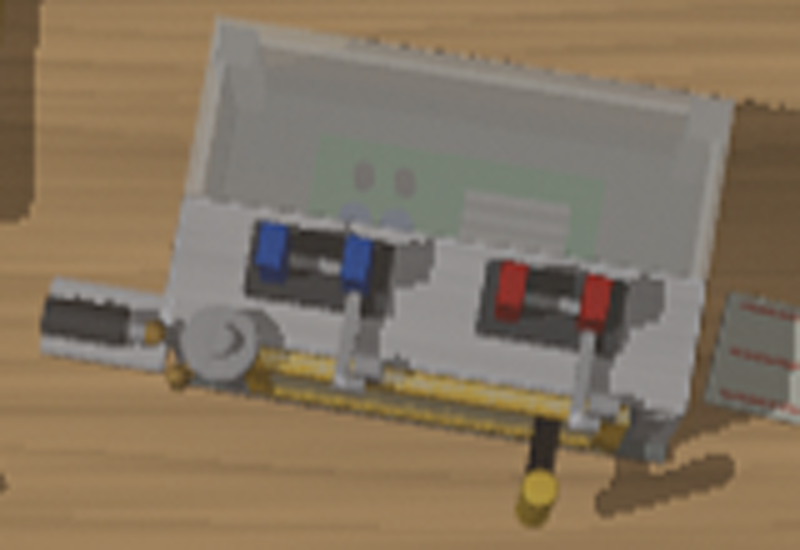

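View pics/sc.png

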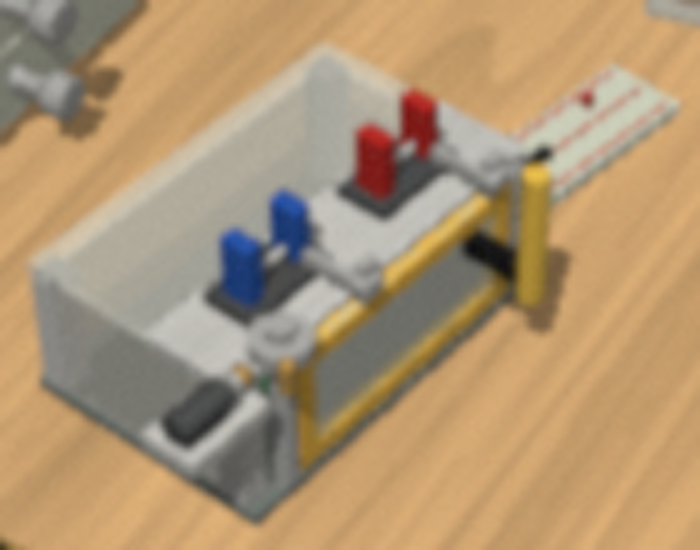

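The top crop shows the blue jaws at about (272,235)/(357,245), red at (512,275)/(597,285), the handle top at (540,487) and the hinge cap at (218,340). The side crop shows the jaw tops at (240,240), (290,200), (376,132), (419,98) and the handle top at (537,170). Next I'll fit the guard pose to both.

```bash
cat > h.py <<'E'
import numpy as np,cv2
from scipy.spatial.transform import Rotation as R
from plant import r,capture,camera_model,job
M={n:camera_model(n) for n in("top","side")}
def proj(n,P):
    m=M[n];return cv2.projectPoints(np.float64(P).reshape(-1,1,3),m["rvec"],m["tvec"],m["camera_matrix"],None)[0][:,0]
def G(g,P):
    P=np.atleast_2d(P);c,s=np.cos(g[2]),np.sin(g[2])
    return np.c_[g[0]+c*P[:,0]-s*P[:,1],g[1]+s*P[:,0]+c*P[:,1],P[:,2]]
E
cat > fit.py <<'E'
from h import *
from scipy.optimize import least_squares
T=np.array([[540,487],[273,235],[357,245],[512,275],[597,287],[220,22],[732,100]])/5+[244.6,139.6]
S=np.array([[537,170],[240,240],[290,200],[376,133],[419,98]])/5+[224.6,179.6]
def pts(c):
    return np.array([[-.045,-.06,.15],[.042,c+.053+.019,.146],[.042,c+.053-.018,.146],[.042,c-.053+.019,.146],[.042,c-.053-.018,.146],[.155,.12,.1],[.155,-.12,.1]])
def f(p):
    W=G(p,pts(p[3]));return np.r_[(proj("top",W)-T).ravel(),(proj("side",W[:5])-S).ravel()]
o=least_squares(f,[.6,0,-.2,0],loss="soft_l1");print(o.x,np.degrees(o.x[2]));print(f(o.x).reshape(-1,2).round(1))
g=o.x
for n,P in dict(red=[.042,g[3]-.053,.134],blue=[.042,g[3]+.053,.134],hinge=[0,.09,.125],handle=[-.045,-.06,.125]).items(): print(n,G(g,P)[0].round(4))
for n in M: print(n,-cv2.Rodrigues(M[n]["rvec"])[0].T@M[n]["tvec"])
np.save("g.npy",g)
E
python3 fit.py
```

```text
[ 6.22630875e-01 -4.51636421e-02 -1.58316906e-01 -2.00221999e-04] -9.07089056631827
[[ 0.4 -0.7]
 [ 0.2  0.7]
 [ 0.2  1.5]
 [ 0.6  0.6]
 [ 0.5  1. ]
 [-0.3 -3.7]
 [ 1.5 -2.5]
 [-0.4  1.3]
 [-0.3  0.7]
 [-0.6  1. ]
 [-0.5  0.8]
 [-0.2  0.8]]
red [ 0.6557 -0.1043  0.134 ]
blue [6.724e-01 4.000e-04 1.340e-01]
hinge [0.6368 0.0437 0.125 ]
handle [ 0.5687 -0.0973  0.125 ]
top [ 0.42117036 -0.05216877  1.31561359]
side [0.13797683 0.78668835 1.02786645]
```

```bash
sed -i 's/(proj("top",W)-T).ravel()/(proj("top",W)-T)[:5].ravel()/' fit.py; python3 fit.py
```

```text
[ 0.62344065 -0.04640315 -0.16591805  0.00111942] -9.506403890231399
[[ 0.8 -0.9]
 [ 0.4  0. ]
 [ 0.4  0.9]
 [ 0.7  0.3]
 [ 0.6  0.8]
 [-0.4  1.1]
 [-0.7  0.4]
 [-0.9  0.8]
 [-0.7  0.6]
 [-0.3  0.7]]
red [ 0.6563 -0.1045  0.134 ]
blue [0.6738 0.     0.134 ]
hinge [0.6383 0.0424 0.125 ]
handle [ 0.5691 -0.0981  0.125 ]
top [ 0.42117036 -0.05216877  1.31561359]
side [0.13797683 0.78668835 1.02786645]
```

Emit:
drive_tool(increments=[[[0.77,-0.4,0.25,0,0.025],[0.77,-0.75,0.5,0,0.05],[0.77,-1,0.65,0,0.0736],[0.77,-1,0.65,0,0.0736]]])

```text
time_s: 0.6
tcp_pos: [0.2929, -0.5329, 0.2377]
eef_rot: [180.0, 0.0, 170.8]
contact_force: [-0.2, -0.3, -0.4]
gripper_width: 0.0774
gripper_force: 0.0
```

Emit:
drive_tool(increments=[[[0.77,-0.3,0.5,0,0],[0.77,-0.6,1,0,0],[0.77,-0.6,1,0,0]]])

```text
time_s: 0.98
tcp_pos: [0.3832, -0.426, 0.2374]
eef_rot: [180.0, -0.0, 171.0]
contact_force: [0.9, 0.3, 0.6]
gripper_width: 0.0776
gripper_force: 0.0
```

Emit:
drive_tool(increments=[[[0.77,-0.3,0.5,0,0],[0.77,-0.6,1,0,0],[0.77,-0.6,1,0,0]]])

```text
time_s: 1.35
tcp_pos: [0.4737, -0.3194, 0.2373]
eef_rot: [180.0, -0.0, 170.9]
contact_force: [-0.7, -0.2, 0.7]
gripper_width: 0.0777
gripper_force: 0.0
```

Emit:
drive_tool(increments=[[[0.77,-0.3,0.5,0,0],[0.77,-0.6,1,0,0],[0.77,-0.6,1,0,0]]])

```text
time_s: 1.72
tcp_pos: [0.5641, -0.2128, 0.237]
eef_rot: [-180.0, -0.0, 170.9]
contact_force: [-0.3, -0.2, 0.3]
gripper_width: 0.0773
gripper_force: 0.0
```

Emit:
drive_tool(increments=[[[0.77,-0.31,0.5,0,0],[0.77,-0.61,1,0,0],[0.77,-0.61,1,0.35,0],[0.77,-0.61,1,0.35,0]]])

```text
time_s: 2.22
tcp_pos: [0.6523, -0.1077, 0.1913]
eef_rot: [-179.9, -0.4, 170.8]
contact_force: [-0.8, -0.4, -0.7]
gripper_width: 0.0773
gripper_force: 0.0
```

Emit:
drive_tool(increments=[[[0.77,0,0.08,0,0],[0.77,0,0.08,0,0]]])

```text
time_s: 2.48
tcp_pos: [0.6561, -0.0985, 0.1974]
eef_rot: [180.0, 0.1, 170.7]
contact_force: [0.2, 0.2, 0.1]
gripper_width: 0.0776
gripper_force: 0.0
```

```bash
python3 - <<'E'
from h import *
g=np.load("g.npy");o=[]
for n,b in(("side",(170,290,230,370)),("top",(140,250,260,420))):
    im=capture(n)[:,:,::-1][b[0]:b[1],b[2]:b[3]];o.append(cv2.resize(im,(400,int(400*im.shape[0]/im.shape[1])),interpolation=cv2.INTER_CUBIC))
h=max(i.shape[0] for i in o);o=[cv2.copyMakeBorder(i,0,h-i.shape[0],0,0,cv2.BORDER_CONSTANT) for i in o]
cv2.imwrite("pics/a1.png",np.hstack(o));s=r.get_state();print(s["tcp_pos"],s["eef_rot"],s["joints"])
E
```

```text
[ 0.65593265 -0.09858583  0.19714968] [1.79975942e+02 1.25115818e-01 1.70714826e+02] [ 8.26874047e+00  2.08718972e+01 -4.24496886e+00  1.63603501e-02
 -6.47565894e+01 -1.07560849e+02]
```

View pics/a1.png

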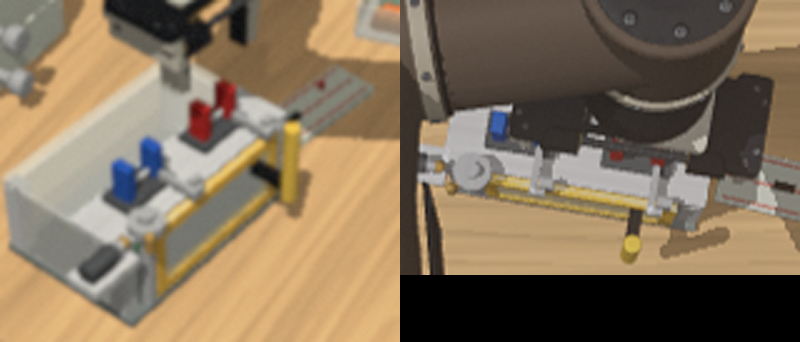

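The fingers straddle the red catch above the jaws (side picture: left finger at about (175,75), red jaws at (200,120)/(225,98)). Now descend.

Emit:
drive_tool(increments=[[[0.77,0,0.01,0.2,0],[0.77,0,0.01,0.39,0],[0.77,0,0.01,0.39,0]]])

```text
time_s: 2.95
tcp_pos: [0.6548, -0.0972, 0.1478]
eef_rot: [-180.0, -0.1, 170.7]
contact_force: [0.3, -0.7, 0.3]
gripper_width: 0.0779
gripper_force: 0.0
```

Emit:
drive_tool(increments=[[[0.77,0,0,0.09,0],[0.77,0,0,0.17,0],[0.77,0,0,0.17,0]]])

```text
time_s: 3.32
tcp_pos: [0.6554, -0.0968, 0.1277]
eef_rot: [-180.0, -0.1, 170.7]
contact_force: [0.1, 0.1, 0.5]
gripper_width: 0.0778
gripper_force: 0.0
```

No contact. Squeeze.

Emit:
drive_tool(increments=[[[-0.4,0,0,0,0],[-0.4,0,0,0,0],[-0.4,0,0,0,0],[-0.4,0,0,0,0],[-0.4,0,0,0,0]]], squeeze=20)

```text
time_s: 3.95
tcp_pos: [0.6559, -0.0979, 0.1288]
eef_rot: [-179.9, 0.0, 170.7]
contact_force: [0.9, -5.9, 0.2]
gripper_width: 0.0364
gripper_force: 20.0
```

Emit:
drive_tool(increments=[[[-0.4,0,0,0,0],[-0.4,0,0,0,0],[-0.4,0,0,0,0],[-0.4,0,0,0,0]]])

```text
time_s: 4.45
tcp_pos: [0.6559, -0.0979, 0.1289]
eef_rot: [-179.9, 0.0, 170.7]
contact_force: [0.1, -6.0, 0.4]
gripper_width: 0.037
gripper_force: 20.0
```

Width is 37 mm, so red is home. On to blue.

Emit:
drive_tool(increments=[[[0.77,0,0,0,0],[0.77,0,0,0,0],[0.77,0,0,0,0],[0.77,0,0,-0.2,0],[0.77,0,0,-0.4,0]]])

```text
time_s: 5.08
tcp_pos: [0.6558, -0.0965, 0.1766]
eef_rot: [-180.0, -0.0, 170.8]
contact_force: [0.0, 0.2, -0.6]
gripper_width: 0.0764
gripper_force: 0.0
```

Emit:
drive_tool(increments=[[[0.77,0,0,-0.05,0],[0.77,0,0.45,-0.05,0],[0.77,0,0.88,-0.05,0],[0.77,0,0.88,-0.05,0]]])

```text
time_s: 5.58
tcp_pos: [0.673, 0.0108, 0.1814]
eef_rot: [180.0, -0.0, 170.9]
contact_force: [0.6, 0.2, -0.3]
gripper_width: 0.0771
gripper_force: 0.0
```

```bash
python3 - <<'E'
from h import *
b=(170,290,230,370)
im=capture("side")[:,:,::-1][b[0]:b[1],b[2]:b[3]]
cv2.imwrite("pics/a2.png",cv2.resize(im,None,fx=4,fy=4,interpolation=cv2.INTER_CUBIC))
s=r.get_state();print(s["tcp_pos"],s["contact_force"])
E
```

```text
[0.67264501 0.00926571 0.18138044] [-0.16560141  0.1301944   0.31250302]
```

View pics/a2.png

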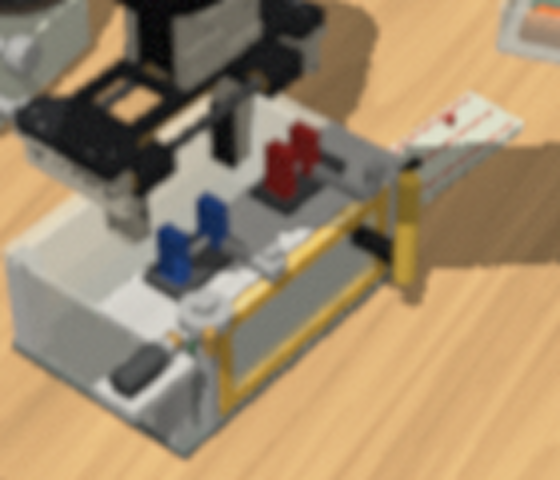

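The red jaws stand closed at (280,165)/(305,147), and the fingers straddle the blue pair at (175,250)/(212,220). Descend on blue.

Emit:
drive_tool(increments=[[[0.77,0,-0.015,0.13,0],[0.77,0,-0.015,0.26,0],[0.77,0,-0.015,0.26,0]]])

```text
time_s: 6.0
tcp_pos: [0.6711, 0.0045, 0.1486]
eef_rot: [-179.9, -0.2, 170.7]
contact_force: [0.6, -0.7, -0.5]
gripper_width: 0.0776
gripper_force: 0.0
```

Emit:
drive_tool(increments=[[[0.77,0,0,0.09,0],[0.77,0,0,0.18,0],[0.77,0,0,0.18,0]]])

```text
time_s: 6.38
tcp_pos: [0.6719, 0.0055, 0.1283]
eef_rot: [-180.0, -0.1, 170.7]
contact_force: [0.1, 0.6, 0.3]
gripper_width: 0.0774
gripper_force: 0.0
```

Emit:
drive_tool(increments=[[[-0.4,0,0,0,0],[-0.4,0,0,0,0],[-0.4,0,0,0,0],[-0.4,0,0,0,0],[-0.4,0,0,0,0]]], squeeze=20)

```text
time_s: 7.0
tcp_pos: [0.6729, 0.0066, 0.13]
eef_rot: [179.9, 0.1, 170.7]
contact_force: [0.4, 3.9, 0.1]
gripper_width: 0.0364
gripper_force: 20.0
```

Emit:
drive_tool(increments=[[[-0.4,0,0,0,0],[-0.4,0,0,0,0],[-0.4,0,0,0,0]]])

```text
time_s: 7.38
tcp_pos: [0.6729, 0.0066, 0.13]
eef_rot: [179.9, 0.1, 170.8]
contact_force: [-0.4, 5.1, 2.2]
gripper_width: 0.0368
gripper_force: 20.0
```

Blue is home too (36.8 mm). Go to the handle.

Emit:
drive_tool(increments=[[[0.4,0,0,0,0],[0.4,0,0,0,0],[0.4,0,0,-0.2,0],[0.4,0,0,-0.42,0],[0.4,0,0,-0.42,0]]])

```text
time_s: 8.0
tcp_pos: [0.6739, 0.0054, 0.1825]
eef_rot: [179.9, 0.2, 170.7]
contact_force: [1.4, -0.0, -0.4]
gripper_width: 0.0617
gripper_force: 0.0
```

Emit:
drive_tool(increments=[[[0.4,0.36,-0.5,0,0],[0.4,0.72,-0.99,0,0],[0.4,0.72,-0.99,0,0],[0.4,0.72,-0.99,0,0]]])

```text
time_s: 8.5
tcp_pos: [0.5672, -0.0988, 0.1801]
eef_rot: [180.0, 0.0, 170.6]
contact_force: [0.6, 0.4, -0.4]
gripper_width: 0.0615
gripper_force: 0.0
```

```bash
python3 - <<'E'
from h import *
g=np.load("g.npy");o=[]
for n,b in(("side",(170,290,230,370)),("top",(140,250,260,420))):
    im=capture(n)[:,:,::-1][b[0]:b[1],b[2]:b[3]];o.append(cv2.resize(im,(400,int(400*im.shape[0]/im.shape[1])),interpolation=cv2.INTER_CUBIC))
h=max(i.shape[0] for i in o);o=[cv2.copyMakeBorder(i,0,h-i.shape[0],0,0,cv2.BORDER_CONSTANT) for i in o]
cv2.imwrite("pics/a3.png",np.hstack(o));s=r.get_state();print(s["tcp_pos"],s["eef_rot"],s["contact_force"],s["gripper_width"])
# handle top triangulated from first pictures
P=[M[n]["camera_matrix"]@np.c_[cv2.Rodrigues(M[n]["rvec"])[0],M[n]["tvec"]] for n in("top","side")]
X=cv2.triangulatePoints(*P,np.array([[540/5+244.6],[487/5+139.6]]),np.array([[537/5+224.6],[170/5+179.6]]));print((X[:3]/X[3]).ravel())
E
```

```text
[ 0.56876903 -0.09758769  0.17993771] [1.79998138e+02 2.42722490e-02 1.70721753e+02] [-0.17097571  0.44770889  0.33912886] 0.061329652468168884
[ 0.56680676 -0.09614849  0.15627172]
```

View pics/a3.png

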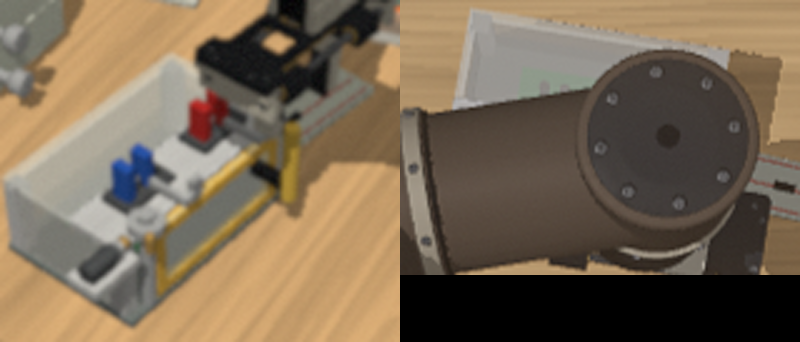

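Both catches are closed and the gripper is over the yellow post (side picture, (292,130)). Descend and grip it.

Emit:
drive_tool(increments=[[[0.4,0.01,0.01,0.16,0],[0.4,0.01,0.01,0.32,0],[0.4,0.01,0.01,0.5,0],[0.4,0.01,0.01,0.5,0]]])

```text
time_s: 9.1
tcp_pos: [0.5668, -0.0956, 0.118]
eef_rot: [-179.9, -0.2, 170.8]
contact_force: [0.3, -0.3, 0.5]
gripper_width: 0.0612
gripper_force: 0.0
```

Emit:
drive_tool(increments=[[[-1,0,0,0,0],[-1,0,0,0,0],[-1,0,0,0,0],[-1,0,0,0,0],[-1,0,0,0,0]]], squeeze=35)

```text
time_s: 9.72
tcp_pos: [0.567, -0.0966, 0.1202]
eef_rot: [-180.0, -0.0, 170.7]
contact_force: [-6.3, -15.4, 4.9]
gripper_width: 0.0166
gripper_force: 8.2
```

```bash
python3 - <<'E'
from h import *
s=r.get_state();p=s["tcp_pos"];print(p,s["eef_rot"],s["contact_force"],s["gripper_width"])
g=np.load("g.npy");H=G(g,[0,.09,.125])[0][:2];v=p[:2]-H
print("radius",np.hypot(*v))
for dth in (.1,.3,.5,.7,.9,1.1,1.3,1.5,1.65,1.75):
    c,s_=np.cos(dth),-np.sin(dth);q=H+np.array([c*v[0]-s_*v[1],s_*v[0]+c*v[1]])-p[:2]
    y=np.radians(170.7);print(dth,(np.array([q@[np.cos(y),np.sin(y)],q@[np.sin(y),-np.cos(y)]])/.12).round(3))
E
```

```text
[ 0.56698708 -0.09663602  0.12019859] [-1.79970074e+02 -1.25451262e-02  1.70738670e+02] [ -6.32495632 -15.42973186   4.92316912] 0.01662759541771463
radius 0.15622536855527389
0.1 [0.122 0.046]
0.3 [0.348 0.173]
0.5 [0.545 0.343]
0.7 [0.704 0.549]
0.9 [0.82  0.782]
1.1 [0.886 1.033]
1.3 [0.901 1.292]
1.5 [0.865 1.55 ]
1.65 [0.804 1.735]
1.75 [0.749 1.853]
```

Gripped (16.6 mm opening, radius 156 mm as it should be). Swing the first part.

Emit:
drive_tool(increments=[[[-1,0,0,0,0],[-1,0.06,0.02,0,0],[-1,0.122,0.046,0,0],[-1,0.24,0.105,0,0],[-1,0.348,0.173,0,0]]], squeeze=35)

```text
time_s: 10.35
tcp_pos: [0.5269, -0.0712, 0.12]
eef_rot: [-179.8, -0.2, 170.7]
contact_force: [-5.6, -10.5, 7.0]
gripper_width: 0.0151
gripper_force: 35.0
```

Emit:
drive_tool(increments=[[[-1,0.1,0.08,0,0],[-1,0.197,0.17,0,0],[-1,0.28,0.27,0,0],[-1,0.356,0.376,0,0],[-1,0.356,0.376,0,0]]])

```text
time_s: 10.98
tcp_pos: [0.4882, -0.021, 0.1197]
eef_rot: [-179.6, -0.6, 170.7]
contact_force: [-16.6, -15.3, 17.1]
gripper_width: 0.0154
gripper_force: 35.0
```

```bash
cat > st.py <<'E'
from h import *
s=r.get_state();p=s["tcp_pos"];g=np.load("g.npy");H=G(g,[0,.09,.125])[0][:2];v=p[:2]-H
c,q=np.cos(g[2]),np.sin(g[2]);w=[c*v[0]+q*v[1],-q*v[0]+c*v[1]]
print(s["time_s"],p,s["contact_force"].round(1),s["gripper_width"],s["gripper_force"],"rad",np.hypot(*v),"theta",np.arctan2(-.15,-.045)-np.arctan2(w[1],w[0]))
E
python3 st.py
```

```text
10.975 [ 0.48820939 -0.02100837  0.11969828] [-16.6 -15.3  17.1] 0.015428960993281393 35.00637620687485 rad 0.1629242517256364 theta 0.7139307558248347
```

Emit:
drive_tool(increments=[[[-1,0.08,0.05,0,0],[-1,0.167,0.17,0,0],[-1,0.215,0.295,0,0],[-1,0.25,0.418,0,0],[-1,0.25,0.418,0,0]]])

```text
time_s: 11.6
tcp_pos: [0.4718, 0.038, 0.1199]
eef_rot: [180.0, -0.1, 170.8]
contact_force: [-7.0, 5.2, 6.3]
gripper_width: 0.0148
gripper_force: 35.0
```

```bash
python3 st.py
```

```text
11.6 [0.4717523  0.03799854 0.11991385] [-7.   5.2  6.3] 0.014761355576463799 35.00094473361969 rad 0.1666096743031722 theta 1.0872353991926946
```

Emit:
drive_tool(increments=[[[-1,0.02,0.13,0,0],[-1,0.033,0.259,0,0],[-1,0.028,0.39,0,0],[-1,0.013,0.519,0,0],[-1,0.013,0.519,0,0]]])

```text
time_s: 12.22
tcp_pos: [0.4783, 0.0991, 0.1197]
eef_rot: [-179.9, -0.3, 170.8]
contact_force: [-17.6, 2.5, 13.9]
gripper_width: 0.0137
gripper_force: 36.0
```

Emit:
drive_tool(increments=[[[-1,-0.03,0.11,0,0],[-1,-0.06,0.21,0,0],[-1,-0.096,0.311,0,0],[-1,-0.096,0.311,0,0],[-1,-0.096,0.311,0,0]]])

```text
time_s: 12.85
tcp_pos: [0.4955, 0.1351, 0.1197]
eef_rot: [180.0, -0.3, 170.8]
contact_force: [-20.2, 10.1, 11.6]
gripper_width: 0.0113
gripper_force: 35.0
```

```bash
python3 st.py; python3 - <<'E'
from h import *
o=[]
for n,b in(("side",(170,310,210,370)),("top",(140,280,225,415))):
    im=capture(n)[:,:,::-1][b[0]:b[1],b[2]:b[3]];o.append(cv2.resize(im,(400,int(400*im.shape[0]/im.shape[1])),interpolation=cv2.INTER_CUBIC))
h=max(i.shape[0] for i in o);o=[cv2.copyMakeBorder(i,0,h-i.shape[0],0,0,cv2.BORDER_CONSTANT) for i in o]
cv2.imwrite("pics/a4.png",np.hstack(o))
P=np.array([[.567,-.0966],[.5269,-.0712],[.4882,-.021],[.4718,.038],r.get_state()["tcp_pos"][:2]])
from scipy.optimize import least_squares
f=least_squares(lambda c:np.hypot(*(P-c).T)-.1566,[.63,.045]);print(f.x,f.fun);d=P-f.x;print(-np.diff(np.unwrap(np.arctan2(d[:,1],d[:,0]))).cumsum())
E
```

```text
12.85 [0.49551747 0.13507554 0.11967936] [-20.2  10.1  11.6] 0.011305405324259681 35.039218068122864 rad 0.17024759464068517 theta -4.593867069078738
[0.62747486 0.04889571] [ 9.63356484e-04  4.70023236e-05 -7.70290178e-04 -5.44304512e-04
  9.92611359e-04]
[0.30324432 0.71174423 1.10699807 1.75461818]
```

View pics/a4.png

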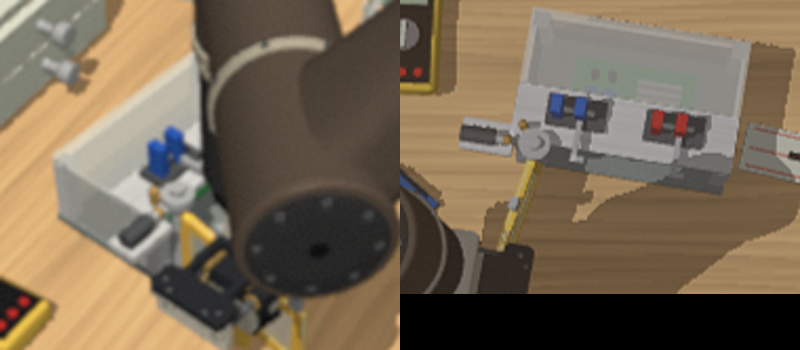

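The gate stands about 1.7 rad open (gate line (530,160)–(505,250) in the top crop), but the shrinking opening (11 mm) and the −x force say the post is near the pad edge. I'll ease the grip and shift about 13 mm back onto it.

Emit:
drive_tool(increments=[[[-1,0,0,0,0],[-1,0,0,0,0],[-1,-0.03,0,0,0],[-1,-0.06,0,0,0],[-1,-0.06,0,0,0]]], squeeze=8)

```text
time_s: 13.58
tcp_pos: [0.5032, 0.1332, 0.1189]
eef_rot: [-180.0, -0.3, 170.7]
contact_force: [-11.2, 5.0, 1.6]
gripper_width: 0.0158
gripper_force: 8.0
```

```bash
python3 st.py
```

```text
13.575 [0.50319194 0.13315338 0.1189186 ] [-11.2   5.    1.6] 0.01577661743337653 8.000567927956581 rad 0.1627844461835349 theta -4.578095309279995
```

Emit:
drive_tool(increments=[[[-1,-0.03,0,0,0],[-1,-0.07,0,0,0],[-1,-0.07,0,0,0],[-1,-0.07,0,0,0]]])

```text
time_s: 14.08
tcp_pos: [0.5116, 0.1315, 0.1187]
eef_rot: [-179.9, -0.3, 170.7]
contact_force: [-10.0, 2.8, 0.3]
gripper_width: 0.0156
gripper_force: 8.0
```

Emit:
drive_tool(increments=[[[-1,0,0,0,0],[-1,0,0,0,0],[-1,0,0,0,0],[-1,0,0,0,0]]], squeeze=25)

```text
time_s: 14.58
tcp_pos: [0.5115, 0.1315, 0.1187]
eef_rot: [-179.9, -0.3, 170.7]
contact_force: [-9.7, 3.9, -0.2]
gripper_width: 0.0153
gripper_force: 25.0
```

```bash
python3 st.py; python3 - <<'E'
from h import *
o=[]
for n,b in(("side",(170,310,210,370)),("top",(140,280,225,415))):
    im=capture(n)[:,:,::-1][b[0]:b[1],b[2]:b[3]];o.append(cv2.resize(im,(400,int(400*im.shape[0]/im.shape[1])),interpolation=cv2.INTER_CUBIC))
h=max(i.shape[0] for i in o);o=[cv2.copyMakeBorder(i,0,h-i.shape[0],0,0,cv2.BORDER_CONSTANT) for i in o]
cv2.imwrite("pics/a5.png",np.hstack(o))
E
```

```text
14.575 [0.51151288 0.13148972 0.11871898] [-9.7  3.9 -0.2] 0.015281471817129405 25.00004142522812 rad 0.15498436882535846 theta -4.557058588297696
```

View pics/a5.png

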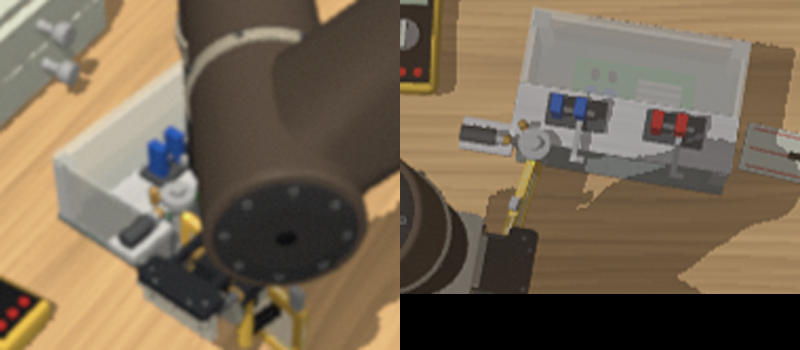

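The top crop shows the gate still out at (530,165)–(507,235), wider than square. Both catches are closed, and the post sits well inside the pads (15.3 mm, radius 155 mm). Handing in.

```bash
python3 -c "
from plant import job
print(job.close_job())"
```

```text
the job is handed in; nothing more can be done
None
```

I squeezed the red catch home, then the blue, swung the gate out to about 1.7 rad (past square), and handed in at about 14.7 s with the fingers still gripping the post; nothing else on the desk was touched.

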